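# Snap the cap onto the frying-oil can and hold it down

## Task

Close the open oil can at the frying stall: take the red snap cap off the wooden board, set it on the can's bare white neck and press straight down past the click until it is fully home. Keep pressing after the click and finish like that, still pushing the cap down firmly with about 10 N (no letting up, nothing put down at the end). Leave the jar, bowl and spoon where they are.

Things in the scene. Friction and masses are not known exactly. Their poses are not given: they have to be found in the camera images.
- cap: loose red plastic snap cap, about 60 g, standing open side down on the board. Skirt 46 mm diameter from 0 to 27 mm above its origin (with 1 mm ribs), then a plain upright grip barrel 28 mm diameter from 27 to 55 mm (flat top). Origin: centre of the underside (open rim); z up along its axis. Grip the barrel, fingertips just above the skirt's step, or the skirt
- cap_seat (a point): centre of the inside roof of the red cap, 22 mm above the cap's origin on its axis; it meets neck_top when the cap is fully home. Inside the cap: a lip with a 30 mm hole 1 to 4 mm above the rim, and a 37 mm bore above it up to the roof
- cap_grip (a point): on the cap's axis, 46 mm above its origin: middle of the upper grip barrel, a good height for the point between the pads
- open_can: fixed, heavy oil can of bare metal with a yellow band, the one WITHOUT a cap. Round, 110 mm diameter up to 98 mm, sloping shoulder up to 118 mm, then the upright white neck. Origin: centre of its underside on the table
- neck_top (a point): centre of the flat top of the open can's white neck, 143 mm above the table: a stud of 28 mm diameter, 25 mm tall above the shoulder, tapering to 20 mm over its last 5 mm so that the cap centres itself. It is a rigid stop for cap_seat: fully home, the cap's rim is 3 mm above the shoulder
- neck_beads (a point): on the neck's axis, 11 mm below neck_top, level with three dark spring beads standing 3 mm proud. The cap's lip meets them with cap_seat about 14 mm above neck_top; resistance grows to about 10 N at 10 mm, then drops suddenly (the click, at about 8 mm) and the beads even draw the cap down with about 10 N; the last 3 mm to the rigid stop go freely
- closed_can: fixed second oil can, the same shape and yellow band, already closed with a GREEN cap (176 mm tall in all); nothing to do here. Which can stands where, and the board, change from start to start
- board: fixed brown wooden board, 120 x 120 x 12 mm, on which the red cap starts. Origin: centre of its underside, on the table
- salt_jar: bystander: clear jar with a steel lid, 56 mm diameter, 85 mm tall; origin at the centre of its underside
- bowl: bystander: white bowl, 110 mm rim diameter, 45 mm tall; origin at the centre of its underside
- spoon: bystander: metal spoon with a wooden handle, lying on the table to the left; origin below its middle
Not all that is in view belongs to the job. There is more than one size of the board; the job needs the smallest. There is more than one size of the cap; the job needs the smaller.

How it is judged:
By the outcome, as a careful person would: the job done as asked, in the order asked, and still so for the second after the job is handed in, while the arm keeps its last pose, push and grip.
It also fails if it takes over 48 s, if anything falls off the work surface, if the arm or the gripper's body presses on something with over 40 N, if the wrist force passes 120 N, or if a joint passes its speed limit or range.

## Robot

A 6-joint arm with a two-finger parallel gripper is mounted at the origin on the work surface. World frame = base frame: x ahead of the robot, y to its left, z up, the work surface at z = 0. Lengths are in m, angles in rad, forces in N, time in s.
With the tool pointing down it reaches from about 0.375 to 0.75 m from the base axis. Payload 9 kg.
Tool frame: the origin (TCP) lies on the centre line of the jaws, within the pads' length; the fingertips stand 19 mm ahead of it and the grasp point (between the pads) is the TCP (manip.tip_reach is the distance from the TCP to the fingertips, in m); z points along the fingers, y is the direction in which the jaws open and shut (so a half turn about z gives the same grasp; the last joint's range is limited). The gripper opens to 85 mm and grips with 20 to 120 N. Pads are 22 mm wide; open, the fingers measure 114 mm over their backs; the gripper's body (76 mm by 85 mm) begins 54 mm behind the grasp point. The pads swing forward as they close: fully open they stand 13 mm farther back than shut.
Start: joints at [1.076, 0.104, 0.097, 1.564, 0, 1.353], TCP at [0.164, 0.577, 0.25] pointing down, gripper open.
Joint ranges: [-2.99, 2.99], [-0.84, 1.86], [-1.1, 1.16], [-1.84, 2.11], [-1.51, 1.56], [-3.14, 3.14]. Speed limits (rad/s): [2.22, 2.22, 2.57, 3.14, 3.14, 3.14].

## Interface

Orientations are given as a rotation vector (axis times angle).
In Python, from workcell import manip gives the robot as it stands. The module is installed in compiled form; this text tells all that it offers.
- The arm moves only by the tool step_arm, never from a script. Its argument "commands" is a list of rows, each an object of numbers: "dx", "dy", "dz": the shift along the tool's x, y, z each as a share of 0.2 m, from -1 to 1; "spin": the turn about the tool's z as a share of 120 degrees, from -1 to 1; "jaw": the finger opening in mm, from 0 to 85.4. A call has exactly 10 rows; each row shifts and turns the commanded pose from where the row before left it, along the tool's axes as they then stand; what a row does not reach is not made up. A row lasts 1/8 s, in which the tool goes at most 62.5 mm and 10.7 degrees, less where a joint would pass 70% of its speed; a pose out of reach is approached as far as the arm can. A call with a number of a shift or a turn outside -1 to 1 is refused whole. A call with a gripper value outside its range is refused whole. The fingers move at their own pace and stop on an object; "grip_force" is the grip in N (left out, the last holds). Time passes only in rows, so rows that do not move let the fingers close, or fill a call up. It gives the time, the measured TCP pose, the force and the opening at its end, in the units of the state.
- manip.read_state(): the state, without advancing time (a new reading comes with each control period).
- manip.snapshot(name): name is "side" or "top" or "wrist"; returns (picture, depth): 384x512x3 uint8, blue, green, red; 384x512 float32, m along the optical axis (not along the pixel's ray), 0 where there is no reading.
- manip.camera_info(name): a dict with "fx", "fy", "cx", "cy" (pixels), "rvec" (rotation vector, rad) and "tvec" (3), from world to camera coordinates, as OpenCV has them. Camera axes: x right, y down, z forward; pixel columns grow to the right and rows downward; lengths in m; the calibration is good to about 2 mm. A picture is of the moment at which its call begins: read the wrist's pose just before it. camera_info takes no time and is no camera call; for the wrist camera it gives the pose at the moment of the call.
- manip.hand_in(): hands the job in, once; it reports no verdict.
The state is a dict: "time": time; "qpos": joint angles; "dq": joint speeds; "joint_efforts": joint torques, N m; "eef_pos": TCP position; "tcp_rot": TCP orientation; "force": force on the tool from outside, world axes, zero at the start; "wrist_torque": the same for the moment, N m; "finger_gap": finger opening in m.
Only numpy, scipy, OpenCV 4.12 (cv2) and the standard library are available. Lean on these libraries where they do the work, as an engineer would, in place of code of your own. Each camera call takes 0.05 s, during which the arm holds its last target. There are 200 camera calls.

## Working session

There is one attempt and no reset: what is moved stays moved. The work goes in short steps, Python scripts to look and compute and a tool call to move; the robot and the scene stay as the last step left them, time stands still between calls to the robot, and variables do not carry over. Pictures are saved under pics/ and viewed, about 8 in all and at most 12, crops included, and the job is handed in when it is done.

Besides the shell and the picture viewer there is one more tool, called after "Call:" as name(argument=value, ...), one argument or row to a line, values as JSON. step_arm: Moves the arm, as the interface text tells. Its arguments: {"type":"object","properties":{"commands":{"type":"array"},"grip_force":{"type":"number"}},"required":["commands"]}

```bash
mkdir -p pics
cat > h.py <<'E'
import numpy as np, cv2
from workcell import manip
def snap(n):
    ci=manip.camera_info(n); p,d=manip.snapshot(n); return p,d,ci
def pts(d,ci):
    R=cv2.Rodrigues(np.array(ci["rvec"],float))[0]; t=np.array(ci["tvec"],float).ravel()
    v,u=np.mgrid[:d.shape[0],:d.shape[1]]
    c=np.stack([(u-ci["cx"])/ci["fx"]*d,(v-ci["cy"])/ci["fy"]*d,d],-1)
    return (c-t)@R
def ray(u,v,ci,z):
    R=cv2.Rodrigues(np.array(ci["rvec"],float))[0]; t=np.array(ci["tvec"],float).ravel()
    o=-R.T@t; r=R.T@np.array([(u-ci["cx"])/ci["fx"],(v-ci["cy"])/ci["fy"],1]); return o+r*(z-o[2])/r[2]
E
python3 - <<'E'
from h import *
s=manip.read_state(); print(s["time"],s["eef_pos"],s["tcp_rot"],s["force"],s["finger_gap"])
for n in("top","side"):
    p,d,ci=snap(n); cv2.imwrite(f"pics/{n}0.png",p); np.savez(f"{n}0.npz",p=p,d=d)
    P=pts(d,ci); R=cv2.Rodrigues(np.array(ci["rvec"],float))[0]; print(n,-R.T@np.array(ci["tvec"]).ravel(),R[2],ci["fx"])
    h=cv2.cvtColor(p,cv2.COLOR_BGR2HSV)
    for nm,m in(("red",((h[...,0]<8)|(h[...,0]>172))&(h[...,1]>140)&(h[...,2]>60)),("yel",(abs(h[...,0].astype(int)-27)<7)&(h[...,1]>140)),("grn",(abs(h[...,0].astype(int)-60)<20)&(h[...,1]>100))):
        k,l,st,c=cv2.connectedComponentsWithStats(m.astype(np.uint8))
        for i in range(1,k):
            if st[i,4]>40:
                q=P[(l==i)&(d>0)]; print(n,nm,st[i],c[i].round(),np.median(q,0).round(3),np.percentile(q,[2,98],0).round(3).tolist())
E
```

```text
0.0 [0.16377655 0.57689433 0.24949359] [-4.33271261e-01 -3.11106208e+00  1.99550802e-03] [-0.03083591 -0.09242733 -0.34984566] 0.08537565602058902
top [ 3.98163538e-01 -2.04039614e-05  1.47037659e+00] [ 0.1194092  -0.00981584 -0.9927966 ] 475.63969052820715
top red [322 178  16  16 188] [330. 185.] [ 0.558 -0.242  0.042] [[0.538, -0.269, 0.011], [0.582, -0.223, 0.071]]
top red [261 235  20  20 300] [271. 245.] [ 0.384 -0.06   0.038] [[0.36, -0.086, 0.028], [0.411, -0.035, 0.077]]
top red [245 335  49  37 311] [277. 352.] [ 0.061 -0.084  0.013] [[0.021, -0.116, 0.007], [0.119, 0.012, 0.019]]
top grn [245 182  14  15 163] [251. 189.] [ 0.539 -0.005  0.166] [[0.524, -0.024, 0.143], [0.561, 0.012, 0.179]]
side [-0.16134345 -0.93321838  1.01306949] [ 0.47807095  0.6293457  -0.61267622] 471.9975473272426
side red [  0   0  26  46 668] [ 9. 16.] [0.053 0.275 0.692] [[0.003, 0.149, 0.678], [0.107, 0.357, 0.705]]
side red [   0  198  105   68 4907] [ 49. 232.] [-0.062 -0.041  0.324] [[-0.149, -0.087, 0.232], [0.028, 0.055, 0.376]]
side red [221 234  18  27 381] [229. 248.] [ 0.375 -0.076  0.037] [[0.355, -0.091, 0.007], [0.405, -0.049, 0.073]]
side red [306 245  18  21 278] [315. 256.] [ 0.55  -0.256  0.039] [[0.536, -0.269, 0.013], [0.576, -0.227, 0.07]]
side red [  55  263   86   78 3900] [ 93. 304.] [-0.029 -0.074  0.073] [[-0.11, -0.117, 0.01], [0.048, 0.027, 0.194]]
```

View pics/top0.png

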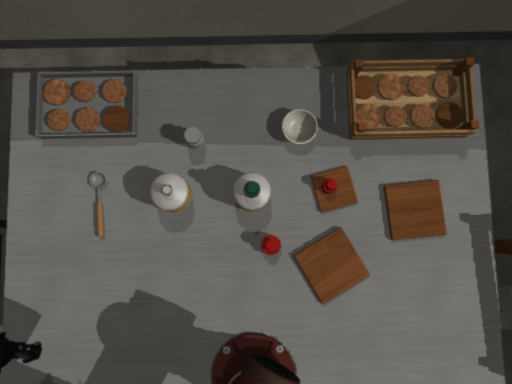

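View pics/side0.png

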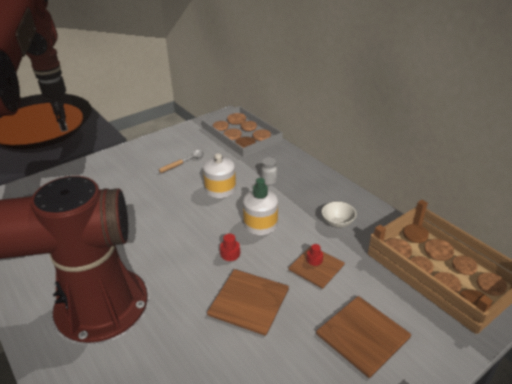

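Red caps: A at top (330,185) / side (315,256), standing on the smallest board; B at top (271,245) / side (229,248), larger (20 px against 16 px), standing on the bare table. A fits. The open can is at top (170,192), white neck; the can at (251,190) has the green cap. I'll confirm with crops and measure from both views.

Run:
```python
from h import *
out=[]
for n,b in(("top",(300,150,380,220)),("top",(140,160,220,230)),("side",(285,230,365,300)),("side",(185,140,265,210))):
    z=np.load(n+"0.npz"); out.append(cv2.resize(z["p"][b[1]:b[3],b[0]:b[2]],None,fx=4.9,fy=4.2,interpolation=cv2.INTER_CUBIC))
cv2.imwrite("pics/crop.png",np.vstack([np.hstack(out[:2]),np.hstack(out[2:])]))
for n in("top","side"):
    z=np.load(n+"0.npz");p,d=z["p"],z["d"];ci=manip.camera_info(n);P=pts(d,ci)
    h=cv2.cvtColor(p,cv2.COLOR_BGR2HSV)
    red=((h[...,0]<8)|(h[...,0]>172))&(h[...,1]>140)
    X,Y,Z=P[...,0],P[...,1],P[...,2]
    for nm,m in(("capA top",red&(abs(X-.558)<.05)&(abs(Y+.242)<.05)&(Z>.06)),
      ("capA mid",red&(abs(X-.558)<.05)&(abs(Y+.242)<.05)&(Z<=.05)&(Z>.03)),
      ("capB top",red&(abs(X-.384)<.05)&(abs(Y+.06)<.05)&(Z>.045)),
      ("neck",(abs(X-.53)<.1)&(abs(Y-.22)<.1)&(Z>.132)&(d>0)),
      ("can",(abs(X-.53)<.1)&(abs(Y-.22)<.1)&(Z>.03)&(d>0)),
      ("brdA",(abs(X-.55)<.09)&(abs(Y+.25)<.09)&(Z>.007)&(Z<.017)&(h[...,1]>60)&(d>0))):
        q=P[m]
        if len(q)>3:
            vv,uu=np.nonzero(m); (c,r)=cv2.minEnclosingCircle(q[:,:2].astype(np.float32))
            print(n,nm,len(q),"mean",q.mean(0).round(4),"circ",np.round(c,4),round(r,4),"zmax",np.percentile(q[:,2],[50,98]).round(4),"px",uu.mean().round(1),vv.mean().round(1))
```

```text
top capA top 67 mean [ 0.5596 -0.243   0.0673] circ [ 0.5592 -0.2427] 0.0137 zmax [0.0675 0.0727] px 330.9 184.2
top capA mid 108 mean [ 0.5574 -0.2401  0.0389] circ [ 0.5596 -0.2435] 0.0236 zmax [0.0392 0.046 ] px 328.4 186.0
top capB top 121 mean [ 0.384  -0.0596  0.0703] circ [ 0.3842 -0.0601] 0.0179 zmax [0.0709 0.0771] px 270.8 245.0
top neck 83 mean [0.545  0.2338 0.141 ] circ [0.5449 0.2344] 0.0158 zmax [0.1413 0.1483] px 166.0 189.6
top can 1238 mean [0.5411 0.2287 0.1071] circ [0.5443 0.235 ] 0.056 zmax [0.1094 0.1434] px 169.8 192.1
top brdA 1142 mean [ 0.5499 -0.2625  0.0119] circ [ 0.5518 -0.2604] 0.0827 zmax [0.0118 0.0165] px 334.3 189.4
side capA top 56 mean [ 0.5547 -0.2499  0.0662] circ [ 0.556  -0.2481] 0.0125 zmax [0.0669 0.0707] px 315.1 248.2
side capA mid 129 mean [ 0.5515 -0.253   0.0389] circ [ 0.5569 -0.2481] 0.0236 zmax [0.0392 0.0479] px 314.4 256.1
side capB top 135 mean [ 0.3798 -0.0694  0.0649] circ [ 0.3818 -0.0672] 0.0194 zmax [0.069  0.0743] px 229.0 240.4
side neck 49 mean [0.5421 0.2271 0.1399] circ [0.5427 0.2264] 0.0151 zmax [0.1396 0.1463] px 217.5 156.8
side can 990 mean [0.5293 0.2063 0.0886] circ [0.5421 0.2276] 0.057 zmax [0.097  0.1428] px 218.7 173.3
side brdA 1004 mean [ 0.5424 -0.2748  0.0127] circ [ 0.5486 -0.2656] 0.0808 zmax [0.0128 0.0166] px 316.6 268.3
```

View pics/crop.png

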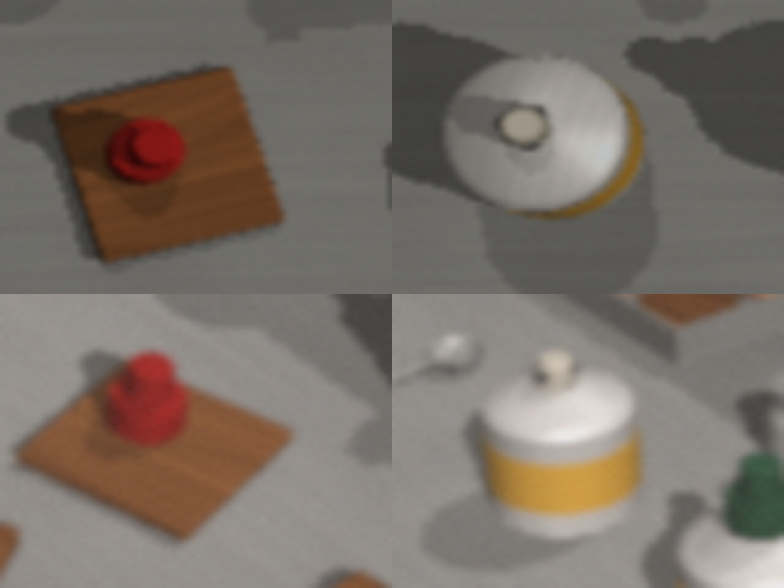

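The crop confirms it: cap A is on the smallest board and the can at (170,192) has the bare white neck. Heights agree (cap top 0.067, neck top 0.141). The two views differ by up to about 8 mm in xy, so I'll refine with the wrist camera, starting above the neck on the way.

Call:
step_arm(
  commands=[
    {"dx":-0.237,"dy":-0.15,"dz":-0.028,"jaw":85},
    {"dx":-0.237,"dy":-0.15,"dz":-0.028,"jaw":85},
    {"dx":-0.237,"dy":-0.15,"dz":-0.028,"jaw":85},
    {"dx":-0.237,"dy":-0.15,"dz":-0.028,"jaw":85},
    {"dx":-0.237,"dy":-0.15,"dz":-0.028,"jaw":85},
    {"dx":-0.237,"dy":-0.15,"dz":-0.028,"jaw":85},
    {"dx":-0.237,"dy":-0.15,"dz":-0.028,"jaw":85},
    {"dx":-0.237,"dy":-0.15,"dz":-0.028,"jaw":85},
    {"dx":-0.237,"dy":-0.15,"dz":-0.028,"jaw":85},
    {"jaw":85},
  ],
)

```text
invalid input
```

Run:
```python
from h import *
s=manip.read_state(); print(s["time"],s["eef_pos"],s["tcp_rot"],s["qpos"],s["force"])
p,d,ci=snap("wrist"); cv2.imwrite("pics/w1.png",p); np.savez("w1.npz",p=p,d=d)
R=cv2.Rodrigues(np.array(ci["rvec"],float))[0];print(-R.T@np.array(ci["tvec"]).ravel(),R[2],ci["fx"])
P=pts(d,ci); m=(P[...,2]>.132)&(P[...,2]<.155)&(np.hypot(P[...,0]-.544,P[...,1]-.23)<.03)
q=P[m]; v,u=np.nonzero(m)
if len(q): print(len(q),q.mean(0),cv2.minEnclosingCircle(q[:,:2].astype(np.float32)),u.mean(),v.mean())
```

```text
0.1 [0.1638442  0.57690603 0.24959177] [-4.33367994e-01 -3.11115070e+00  1.77718038e-03] [ 1.07626686e+00  1.04638999e-01  9.65313415e-02  1.56388986e+00
 -1.63768368e-05  1.35307588e+00] [ 0.54941166  0.41776039 -0.54686616]
[0.08656068 0.59864129 0.374049  ] [ 0.30023046 -0.08597401 -0.94998429] 276.6176626235985
```

View pics/w1.png

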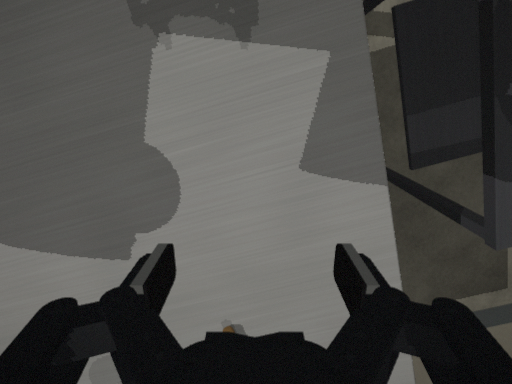

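The picture shows bare table between the open fingers, because the move was refused and the arm is still at its start. I'll retry with every field filled in.

Call:
step_arm(
  commands=[
    {"dx":-0.237,"dy":-0.15,"dz":-0.028,"spin":0,"jaw":85},
    {"dx":-0.237,"dy":-0.15,"dz":-0.028,"spin":0,"jaw":85},
    {"dx":-0.237,"dy":-0.15,"dz":-0.028,"spin":0,"jaw":85},
    {"dx":-0.237,"dy":-0.15,"dz":-0.028,"spin":0,"jaw":85},
    {"dx":-0.237,"dy":-0.15,"dz":-0.028,"spin":0,"jaw":85},
    {"dx":-0.237,"dy":-0.15,"dz":-0.028,"spin":0,"jaw":85},
    {"dx":-0.237,"dy":-0.15,"dz":-0.028,"spin":0,"jaw":85},
    {"dx":-0.237,"dy":-0.15,"dz":-0.028,"spin":0,"jaw":85},
    {"dx":-0.237,"dy":-0.15,"dz":-0.028,"spin":0,"jaw":85},
    {"dx":0,"dy":0,"dz":0,"spin":0,"jaw":85},
  ],
  grip_force=40,
)

```text
time: 1.4
eef_pos: [0.5025, 0.198, 0.3002]
tcp_rot: [-0.44, -3.11, 0.001]
force: [-0.0, 0.9, 0.1]
finger_gap: 0.0851
```

```bash
cat >> h.py <<'E'
def meas(c,zl,zh,r,name,redonly=False):
    s=manip.read_state(); p,d,ci=snap("wrist"); cv2.imwrite(f"pics/{name}.png",p); P=pts(d,ci)
    m=(d>0)&(P[...,2]>zl)&(P[...,2]<zh)&(np.hypot(P[...,0]-c[0],P[...,1]-c[1])<r)
    if redonly:
        h=cv2.cvtColor(p,cv2.COLOR_BGR2HSV); m&=((h[...,0]<8)|(h[...,0]>172))&(h[...,1]>120)
    q=P[m]; v,u=np.nonzero(m)
    print("t",s["time"],"tcp",s["eef_pos"].round(4),s["tcp_rot"].round(3),"q",np.round(s["qpos"],2),"F",s["force"].round(1),"gap",s["finger_gap"])
    if len(q)<5: print("none"); return
    z=np.median(q[:,2])
    k,l,st,cc=cv2.connectedComponentsWithStats(m.astype(np.uint8)); i=1+st[1:,4].argmax()
    cn=max(cv2.findContours((l==i).astype(np.uint8),cv2.RETR_EXTERNAL,cv2.CHAIN_APPROX_NONE)[0],key=len)
    e=np.array([ray(a,b,ci,z)[:2] for a,b in cn[:,0]]); 
    A=np.c_[2*e,np.ones(len(e))]; x=np.linalg.lstsq(A,(e**2).sum(1),rcond=None)[0]
    print(name,len(q),"z",z.round(4),"mean",q.mean(0).round(4),"circfit",x[:2].round(4),"r",np.sqrt(x[2]+x[0]**2+x[1]**2).round(4),"px",u.mean().round(),v.mean().round())
E
python3 -c "
from h import *
meas((.544,.23),.134,.152,.035,'w2')"
```

```text
t 1.4 tcp [0.5025 0.198  0.3002] [-4.40e-01 -3.11e+00  1.00e-03] q [ 0.13 -0.06  0.02  1.65 -0.    0.41] F [-0.   0.9  0.1] gap 0.0850777336791983
w2 518 z 0.1426 mean [0.5427 0.2341 0.1415] circfit [0.5424 0.234 ] r 0.014 px 296.0 204.0
```

View pics/w2.png

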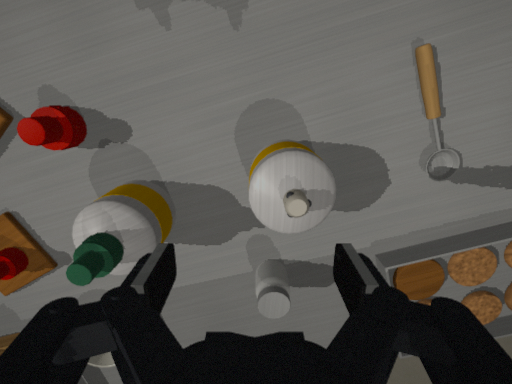

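The picture shows the bare neck at about (296,204), the green-capped can at (100,250) and the jar at (275,290). The wrist gives the neck at (0.543, 0.234, 0.143), agreeing with the top view. Next I'll look at the cap.

Call:
step_arm(
  commands=[
    {"dx":-0.08,"dy":-0.236,"dz":0.025,"spin":0,"jaw":85},
    {"dx":-0.08,"dy":-0.236,"dz":0.025,"spin":0,"jaw":85},
    {"dx":-0.08,"dy":-0.236,"dz":0.025,"spin":0,"jaw":85},
    {"dx":-0.08,"dy":-0.236,"dz":0.025,"spin":0,"jaw":85},
    {"dx":-0.08,"dy":-0.236,"dz":0.025,"spin":0,"jaw":85},
    {"dx":-0.08,"dy":-0.236,"dz":0.025,"spin":0,"jaw":85},
    {"dx":-0.08,"dy":-0.236,"dz":0.025,"spin":0,"jaw":85},
    {"dx":-0.08,"dy":-0.236,"dz":0.025,"spin":0,"jaw":85},
    {"dx":0,"dy":0,"dz":0,"spin":0,"jaw":85},
    {"dx":0,"dy":0,"dz":0,"spin":0,"jaw":85},
  ],
)

```text
time: 2.7
eef_pos: [0.5205, -0.1961, 0.2606]
tcp_rot: [-0.432, -3.111, -0.001]
force: [-0.2, 0.2, -0.3]
finger_gap: 0.0851
```

```bash
python3 -c "
from h import *
meas((.558,-.244),.058,.08,.035,'w3',True)"
```

```text
t 2.7 tcp [ 0.5205 -0.1961  0.2606] [-4.320e-01 -3.111e+00 -1.000e-03] q [-0.6  -0.03 -0.02  1.58  0.   -0.32] F [-0.2  0.2 -0.3] gap 0.08508524109566983
w3 399 z 0.0673 mean [ 0.5569 -0.2432  0.0668] circfit [ 0.5569 -0.2432] r 0.0139 px 226.0 209.0
```

View pics/w3.png

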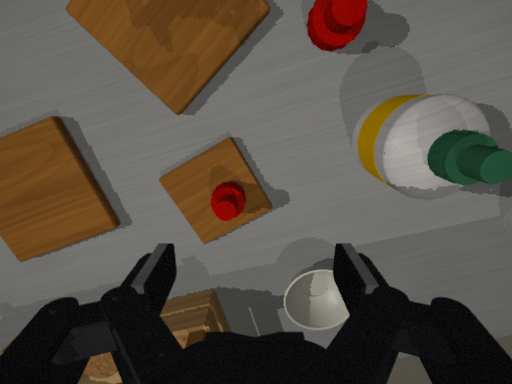

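The cap is at about (228,202) on the small board, measured at (0.557, -0.243) with its top at 0.0673 (expected 0.067). The larger cap is at (340,15). Descending to TCP z ≈ 0.060.

Call:
step_arm(
  commands=[
    {"dx":-0.06,"dy":-0.044,"dz":0.18,"spin":0,"jaw":85},
    {"dx":-0.06,"dy":-0.044,"dz":0.18,"spin":0,"jaw":85},
    {"dx":-0.06,"dy":-0.044,"dz":0.18,"spin":0,"jaw":85},
    {"dx":-0.06,"dy":-0.044,"dz":0.18,"spin":0,"jaw":85},
    {"dx":0,"dy":0,"dz":0.094,"spin":0,"jaw":85},
    {"dx":0,"dy":0,"dz":0.094,"spin":0,"jaw":85},
    {"dx":0,"dy":0,"dz":0.094,"spin":0,"jaw":85},
    {"dx":0,"dy":0,"dz":0,"spin":0,"jaw":45},
    {"dx":0,"dy":0,"dz":0,"spin":0,"jaw":45},
    {"dx":0,"dy":0,"dz":0,"spin":0,"jaw":45},
  ],
)

```text
time: 4.0
eef_pos: [0.5576, -0.2447, 0.0614]
tcp_rot: [0.433, 3.11, -0.001]
force: [0.6, 0.1, -0.4]
finger_gap: 0.0451
```

```bash
python3 -c "
from h import *
meas((.557,-.243),.058,.08,.035,'w4',True)"
```

```text
t 4.0 tcp [ 0.5576 -0.2447  0.0614] [ 4.33e-01  3.11e+00 -1.00e-03] q [-0.63  0.18 -0.16  1.22  0.   -0.35] F [ 0.6  0.1 -0.4] gap 0.04508517427277553
w4 2391 z 0.0675 mean [ 0.5563 -0.2439  0.0667] circfit [ 0.5562 -0.2439] r 0.0146 px 256.0 266.0
```

View pics/w4.png

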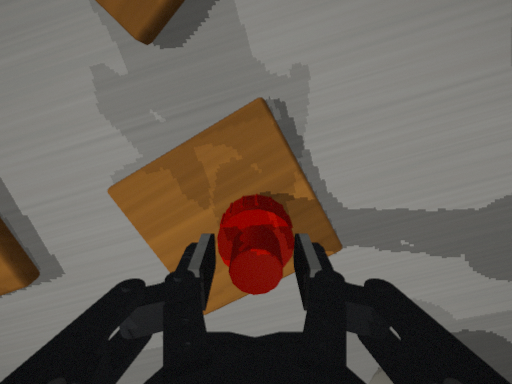

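The cap is centred between the fingers (barrel at 256,270). Closing.

Call:
step_arm(
  commands=[
    {"dx":0.005,"dy":0,"dz":0.005,"spin":0,"jaw":30},
    {"dx":0,"dy":0,"dz":0,"spin":0,"jaw":20},
    {"dx":0,"dy":0,"dz":0,"spin":0,"jaw":20},
    {"dx":0,"dy":0,"dz":0,"spin":0,"jaw":20},
    {"dx":0,"dy":0,"dz":0,"spin":0,"jaw":20},
    {"dx":0,"dy":0,"dz":-0.1,"spin":0,"jaw":20},
    {"dx":0,"dy":0,"dz":-0.2,"spin":0,"jaw":20},
    {"dx":0,"dy":0,"dz":-0.25,"spin":0,"jaw":20},
    {"dx":0,"dy":0,"dz":-0.25,"spin":0,"jaw":20},
    {"dx":0,"dy":0,"dz":-0.2,"spin":0,"jaw":20},
  ],
  grip_force=80,
)

```text
time: 5.3
eef_pos: [0.5561, -0.244, 0.2627]
tcp_rot: [0.433, 3.11, -0.001]
force: [-0.3, -0.6, -0.5]
finger_gap: 0.0255
```

```bash
python3 -c "
from h import *
s=manip.read_state();e=s['eef_pos'];meas(e[:2],e[2]-.006,e[2]+.02,.03,'w5',True)"
```

```text
t 5.3 tcp [ 0.5561 -0.244   0.2627] [ 4.33e-01  3.11e+00 -1.00e-03] q [-0.63  0.13  0.14  1.59  0.   -0.35] F [-0.3 -0.6 -0.5] gap 0.0254878511101444
w5 2611 z 0.2702 mean [ 0.5554 -0.2442  0.2688] circfit [ 0.5551 -0.244 ] r 0.0152 px 254.0 269.0
```

View pics/w5.png

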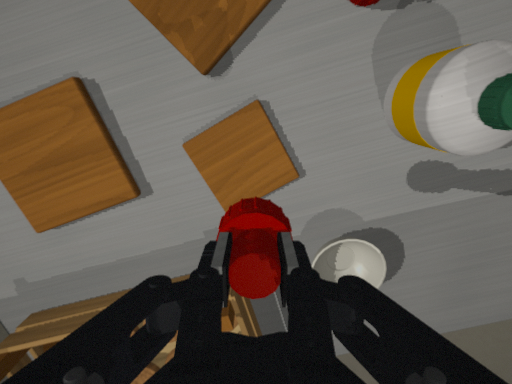

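The cap is held upright in the jaws (skirt at 255,222) and the board at (240,155) is empty. Its top is 7.5 mm above the TCP, so cap_seat is about 26 mm below it. Carrying it over the open can.

Call:
step_arm(
  commands=[
    {"dx":0.05,"dy":0.15,"dz":-0.05,"spin":0,"jaw":20},
    {"dx":0.084,"dy":0.27,"dz":-0.05,"spin":0,"jaw":20},
    {"dx":0.084,"dy":0.27,"dz":0,"spin":0,"jaw":20},
    {"dx":0.084,"dy":0.27,"dz":0,"spin":0,"jaw":20},
    {"dx":0.084,"dy":0.27,"dz":0,"spin":0,"jaw":20},
    {"dx":0.084,"dy":0.27,"dz":0,"spin":0,"jaw":20},
    {"dx":0.084,"dy":0.27,"dz":0,"spin":0,"jaw":20},
    {"dx":0.084,"dy":0.27,"dz":0,"spin":0,"jaw":20},
    {"dx":0.05,"dy":0.15,"dz":0.05,"spin":0,"jaw":20},
    {"dx":0.025,"dy":0.092,"dz":0.05,"spin":0,"jaw":20},
  ],
)

```text
time: 6.6
eef_pos: [0.5432, 0.2355, 0.2596]
tcp_rot: [0.431, 3.112, 0.0]
force: [0.8, 0.4, 0.2]
finger_gap: 0.0261
```

Run:
```python
from h import *
s=manip.read_state();e=s['eef_pos'];meas(e[:2],e[2]-.006,e[2]+.02,.03,'w6',True)
for n in("top","side"):
    p,d,ci=snap(n); P=pts(d,ci); h=cv2.cvtColor(p,cv2.COLOR_BGR2HSV); cv2.imwrite(f"pics/{n}6.png",p)
    m=((h[...,0]<8)|(h[...,0]>172))&(h[...,1]>120)&(np.hypot(P[...,0]-e[0],P[...,1]-e[1])<.04)&(P[...,2]>.16)
    if m.sum()>5:
        q=P[m]; print(n,len(q),q.mean(0).round(4),np.percentile(q,[2,98],0).round(3).tolist())
p=cv2.imread("pics/side6.png")[90:250,130:340]; cv2.imwrite("pics/side6c.png",cv2.resize(p,None,fx=3,fy=3,interpolation=cv2.INTER_CUBIC))
```

```text
t 6.6 tcp [0.5432 0.2355 0.2596] [0.431 3.112 0.   ] q [0.19 0.08 0.09 1.58 0.   0.46] F [0.8 0.4 0.2] gap 0.02608497662736711
w6 2619 z 0.267 mean [0.5425 0.2353 0.2656] circfit [0.5421 0.2355] r 0.0153 px 254.0 269.0
top 2044 [0.5404 0.2343 0.7093] [[0.507, 0.198, 0.463], [0.577, 0.271, 0.734]]
side 408 [0.5394 0.2089 0.4433] [[0.506, 0.196, 0.217], [0.57, 0.233, 0.621]]
```

View pics/side6c.png

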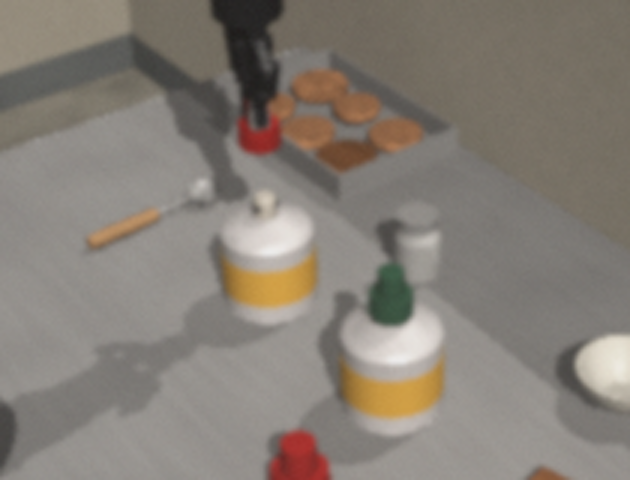

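The side crop shows the cap (260,132) hanging upright over the white neck (265,203). It is within 2 mm by wrist measure. Descending gently until just above the beads.

Call:
step_arm(
  commands=[
    {"dx":0,"dy":-0.007,"dz":0.06,"spin":0,"jaw":20},
    {"dx":0,"dy":0,"dz":0.06,"spin":0,"jaw":20},
    {"dx":0,"dy":0,"dz":0.06,"spin":0,"jaw":20},
    {"dx":0,"dy":0,"dz":0.06,"spin":0,"jaw":20},
    {"dx":0,"dy":0,"dz":0.03,"spin":0,"jaw":20},
    {"dx":0,"dy":0,"dz":0.025,"spin":0,"jaw":20},
    {"dx":0,"dy":0,"dz":0.02,"spin":0,"jaw":20},
    {"dx":0,"dy":0,"dz":0.02,"spin":0,"jaw":20},
    {"dx":0,"dy":0,"dz":0.02,"spin":0,"jaw":20},
    {"dx":0,"dy":0,"dz":0.01,"spin":0,"jaw":20},
  ],
)

```text
time: 8.0
eef_pos: [0.5432, 0.2326, 0.1861]
tcp_rot: [-0.433, -3.111, -0.0]
force: [-0.6, 0.1, 0.5]
finger_gap: 0.0254
```

Run:
```python
from h import *
s=manip.read_state();print(s["wrist_torque"]);e=s['eef_pos'];meas(e[:2],e[2]-.006,e[2]+.02,.03,'w7',True)
p,d,ci=snap("side"); p=p[90:250,130:340]; cv2.imwrite("pics/side7c.png",cv2.resize(p,None,fx=3,fy=3,interpolation=cv2.INTER_CUBIC))
```

```text
[0.02178126 0.01873678 0.02093443]
t 8.0 tcp [0.5432 0.2326 0.1861] [-0.433 -3.111 -0.   ] q [ 0.18  0.07 -0.05  1.45  0.    0.46] F [-0.6  0.1  0.5] gap 0.025381294724157517
w7 2615 z 0.1935 mean [0.5425 0.2325 0.192 ] circfit [0.5421 0.2326] r 0.0152 px 254.0 269.0
```

View pics/side7c.png

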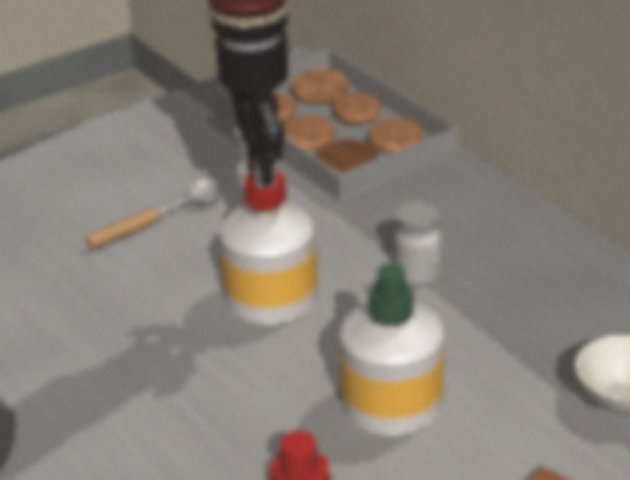

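The picture shows the cap (265,190) sitting over the neck, with no force yet. Pressing on to the beads in 1 mm rows.

Call:
step_arm(
  commands=[
    {"dx":0,"dy":0.005,"dz":0.005,"spin":0,"jaw":20},
    {"dx":0,"dy":0,"dz":0.005,"spin":0,"jaw":20},
    {"dx":0,"dy":0,"dz":0.005,"spin":0,"jaw":20},
    {"dx":0,"dy":0,"dz":0.005,"spin":0,"jaw":20},
    {"dx":0,"dy":0,"dz":0.005,"spin":0,"jaw":20},
    {"dx":0,"dy":0,"dz":0.005,"spin":0,"jaw":20},
    {"dx":0,"dy":0,"dz":0,"spin":0,"jaw":20},
    {"dx":0,"dy":0,"dz":0,"spin":0,"jaw":20},
    {"dx":0,"dy":0,"dz":0,"spin":0,"jaw":20},
    {"dx":0,"dy":0,"dz":0,"spin":0,"jaw":20},
  ],
  grip_force=100,
)

```text
time: 9.35
eef_pos: [0.5438, 0.2341, 0.1814]
tcp_rot: [0.433, 3.11, 0.002]
force: [-2.1, 2.5, 7.1]
finger_gap: 0.0249
```

Call:
step_arm(
  commands=[
    {"dx":0,"dy":0,"dz":0.005,"spin":0,"jaw":20},
    {"dx":0,"dy":0,"dz":0.005,"spin":0,"jaw":20},
    {"dx":0,"dy":0,"dz":0.005,"spin":0,"jaw":20},
    {"dx":0,"dy":0,"dz":0.005,"spin":0,"jaw":20},
    {"dx":0,"dy":0,"dz":0.005,"spin":0,"jaw":20},
    {"dx":0,"dy":0,"dz":0,"spin":0,"jaw":20},
    {"dx":0,"dy":0,"dz":0,"spin":0,"jaw":20},
    {"dx":0,"dy":0,"dz":0,"spin":0,"jaw":20},
    {"dx":0,"dy":0,"dz":0,"spin":0,"jaw":20},
    {"dx":0,"dy":0,"dz":0,"spin":0,"jaw":20},
  ],
)

```text
time: 10.6
eef_pos: [0.5429, 0.2337, 0.1739]
tcp_rot: [-0.433, -3.109, 0.0]
force: [1.2, 4.6, -12.2]
finger_gap: 0.025
```

Run:
```python
from h import *
s=manip.read_state();print(s["wrist_torque"]);e=s['eef_pos'];meas(e[:2],e[2]-.006,e[2]+.02,.03,'w8',True)
```

```text
[ 1.14856394 -0.24689067 -0.02238991]
t 10.6 tcp [0.5429 0.2337 0.1739] [-0.433 -3.109  0.   ] q [ 0.19  0.08 -0.07  1.43  0.    0.46] F [  1.2   4.6 -12.2] gap 0.025039531150999675
w8 2582 z 0.1812 mean [0.5422 0.2335 0.1799] circfit [0.5419 0.2336] r 0.0151 px 254.0 268.0
```

Clicked: the force flipped to −12 N (beads drawing the cap in) with the cap unslipped in the jaws. On to the stop.

Call:
step_arm(
  commands=[
    {"dx":0,"dy":0.004,"dz":0.005,"spin":0,"jaw":20},
    {"dx":0,"dy":0,"dz":0.005,"spin":0,"jaw":20},
    {"dx":0,"dy":0,"dz":0.005,"spin":0,"jaw":20},
    {"dx":0,"dy":0,"dz":0.005,"spin":0,"jaw":20},
    {"dx":0,"dy":0,"dz":0.005,"spin":0,"jaw":20},
    {"dx":0,"dy":0,"dz":0.005,"spin":0,"jaw":20},
    {"dx":0,"dy":0,"dz":0.005,"spin":0,"jaw":20},
    {"dx":0,"dy":0,"dz":0,"spin":0,"jaw":20},
    {"dx":0,"dy":0,"dz":0,"spin":0,"jaw":20},
    {"dx":0,"dy":0,"dz":0,"spin":0,"jaw":20},
  ],
)

```text
time: 11.9
eef_pos: [0.5441, 0.2343, 0.169]
tcp_rot: [0.433, 3.11, 0.0]
force: [-3.1, 0.0, 5.2]
finger_gap: 0.0252
```

Run:
```python
from h import *
s=manip.read_state();print(s["wrist_torque"]);e=s['eef_pos'];meas(e[:2],e[2]-.006,e[2]+.02,.03,'w9',True)
```

```text
[-0.02031195  0.65644351 -0.00243092]
t 11.9 tcp [0.5441 0.2343 0.169 ] [0.433 3.11  0.   ] q [ 0.19  0.08 -0.08  1.41 -0.    0.46] F [-3.1  0.   5.2] gap 0.02515978419240863
w9 2584 z 0.1764 mean [0.5433 0.2341 0.175 ] circfit [0.543  0.2342] r 0.0152 px 254.0 269.0
```

At the stop (TCP 0.169 as predicted) with 5 N. Adding 1 mm for about 10 N and relieving the slight side load.

Call:
step_arm(
  commands=[
    {"dx":0.003,"dy":0,"dz":0.0025,"spin":0,"jaw":20},
    {"dx":0,"dy":0,"dz":0.0025,"spin":0,"jaw":20},
    {"dx":0,"dy":0,"dz":0,"spin":0,"jaw":20},
    {"dx":0,"dy":0,"dz":0,"spin":0,"jaw":20},
    {"dx":0,"dy":0,"dz":0,"spin":0,"jaw":20},
    {"dx":0,"dy":0,"dz":0,"spin":0,"jaw":20},
    {"dx":0,"dy":0,"dz":0,"spin":0,"jaw":20},
    {"dx":0,"dy":0,"dz":0,"spin":0,"jaw":20},
    {"dx":0,"dy":0,"dz":0,"spin":0,"jaw":20},
    {"dx":0,"dy":0,"dz":0,"spin":0,"jaw":20},
  ],
)

```text
time: 13.2
eef_pos: [0.544, 0.2343, 0.169]
tcp_rot: [0.433, 3.109, 0.0]
force: [-2.7, -1.9, 9.9]
finger_gap: 0.0254
```

Run:
```python
from h import *
s=manip.read_state();print(s["wrist_torque"]);e=s['eef_pos'];meas(e[:2],e[2]-.006,e[2]+.02,.03,'w10',True)
p,d,ci=snap("side"); p=p[90:250,130:340]; cv2.imwrite("pics/side10c.png",cv2.resize(p,None,fx=3,fy=3,interpolation=cv2.INTER_CUBIC)); print(manip.read_state()["force"])
```

```text
[-0.28273788  0.71194546  0.02099358]
t 13.2 tcp [0.544  0.2343 0.169 ] [0.433 3.109 0.   ] q [ 0.19  0.08 -0.08  1.41 -0.    0.46] F [-2.7 -1.9  9.9] gap 0.025374273749738784
w10 2598 z 0.1764 mean [0.5432 0.2342 0.175 ] circfit [0.5429 0.2343] r 0.0152 px 254.0 269.0
[-2.70005394 -1.6753034   9.4943025 ]
```

View pics/side10c.png

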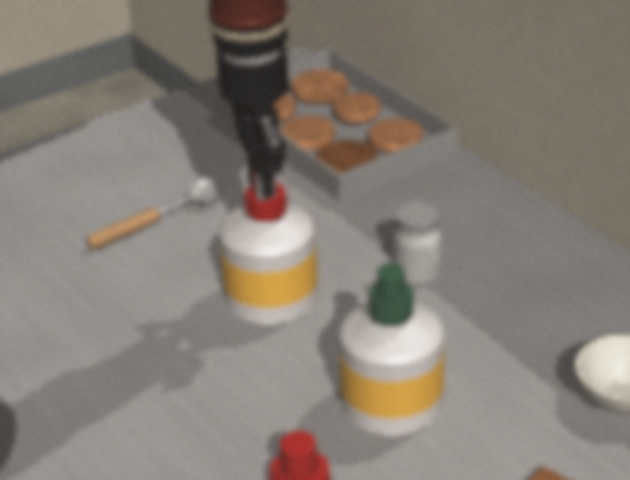

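The cap (265,200) is down on the shoulder. Its top is at 0.1764, against 0.176 expected when home. The push is about 9.5–9.9 N and the TCP didn't move under the extra push. Handing in.

```bash
python3 -c "
from workcell import manip
print(manip.hand_in()); s=manip.read_state(); print(s['time'],s['force'],s['eef_pos'])"
```

```text
the job is handed in; nothing more can be done
None
the job is handed in; nothing more can be done
```

The red cap from the smallest board is on the open can's neck, pressed past the click to the stop. I handed the job in at about 13.3 s with the arm still gripping and pushing down.

- **Click:** the force built up to at least 7 N, then flipped to −12 N as the beads drew the cap in.
- **Fully home:** the cap top measured 0.1764 m, against 0.176 m expected. The last 1 mm of commanded push raised the force from 5.2 N to 9.9 N without the tool moving.
- **Final push:** the last readings were 9.9 N and then 9.5 N down, with about 3 N of sideways load remaining. No reading was possible after hand-in.
- **Bystanders:** I steered clear of the jar, bowl and spoon. The jar and spoon look unmoved in the last picture. The bowl is only partly in view there, and I didn't measure any of the three.
- **Disagreements:** the side camera placed things up to 8 mm off the top camera in xy, so I used the wrist camera's values, which agreed with the top camera to about 3 mm. My first move call was refused because some fields were missing, and the arm did not move.

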